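# Weigh the timber sample on the notched beam scale

### The arm

A 6-joint arm with a two-finger parallel gripper is mounted at the origin on the work surface. World frame = base frame: x ahead of the robot, y to its left, z up, the work surface at z = 0. Lengths are in m, angles in rad, forces in N, time in s.
With the tool pointing down it reaches from about 0.35 to 0.975 m from the base axis. Payload 4.9 kg.
Tool frame: the origin (TCP) lies at the very end of the fingers, on their centre line; the grasp point (between the pads) lies 19 mm behind it (manip.hold_point_z is the distance from the TCP to the grasp point, in m); z points along the fingers, y is the direction in which the jaws open and shut (so a half turn about z gives the same grasp; the last joint's range is limited). The gripper opens to 85 mm and grips with 20 to 120 N. Pads are 22 mm wide; open, the fingers measure 114 mm over their backs; the gripper's body (76 mm by 85 mm) begins 54 mm behind the grasp point. The pads swing forward as they close: fully open they stand 13 mm farther back than shut.
Start: joints at [-1.389, 0.053, 1.613, -0, 1.476, -0.119], TCP at [0.185, -0.597, 0.231] pointing down, gripper open.
Joint ranges: [-3.01, 3.01], [-1.01, 2.22], [0.06, 2.58], [-1.02, 4.17], [0.09, 2.62], [-3.14, 3.14]. Speed limits (rad/s): [2.57, 2.57, 3.14, 3.14, 3.14, 3.14].

### API

Orientations are given as a unit quaternion [w, x, y, z].
In Python, from plant import manip gives the robot as it stands. The module is installed in compiled form; this text tells all that it offers.
- The arm moves only by the shell command python3 -m creep 'ROWS'. ROWS is JSON, a list of rows, each a list of 7 numbers: the turn, a rotation vector about the tool's x, y, z in degrees, then the shift along the tool's x, y, z in m, then the opening, from 0 (shut) to 1 (fully open). In form: [[ax, ay, az, tx, ty, tz, jaw], ...]. A call has 1 to 20 rows; each row shifts and turns the commanded pose from where the row before left it, along the tool's axes as they then stand; what a row does not reach is not made up. A row lasts 1/12 s, in which the tool goes at most 41.7 mm and 7.16 degrees, less where a joint would pass 70% of its speed; a pose out of reach is approached as far as the arm can. A call is refused whole if a number of a shift passes 0.0417 or a number of a turn 7.16, either way. A call with a gripper value outside its range is refused whole. The fingers move at their own pace and stop on an object; the grip force is fixed at half the most. Time passes only in rows, so rows that do not move let the fingers close. It gives the time, the measured TCP pose, the force and the opening at its end, in the units of the state.
- manip.state(): the state, without advancing time (a new reading comes with each control period).
- manip.grab_frame(name): name is "scene" or "top" or "wrist"; returns the picture (400x640x3 uint8, blue, green, red); there is no depth.
- manip.get_calibration(name): a dict with "fx", "fy", "cx", "cy" (pixels), "dist" ([k1, k2, p1, p2, k3] as OpenCV has them; the pictures are not rectified), "xyz" and "attitude" of the camera in the world. Camera axes: x right, y down, z forward; pixel columns grow to the right and rows downward; lengths in m; the calibration is good to about 2 mm. A picture is of the moment at which its call begins: read the wrist's pose just before it. get_calibration takes no time and is no camera call; for the wrist camera it gives the pose at the moment of the call.
- manip.job_done(): hands the job in, once; it reports no verdict.
Trained networks look in the newest picture that a camera, given by its name, has taken for a name from the list of things; names that differ only in an ending like _2 or _b are one class to them, and where a whole thing is asked for, a point or a joint stands for the part that bears it (a point fixed in the world has none). Each returns a list of dicts, best first, with "confidence" (0 to 1); they miss things now and then, are a little off and sometimes report something else, mostly with a low value. They report only what shows in the picture. A call takes as long as a camera call. They do not tell look-alikes from the thing itself.
- manip.cut_out(target, camera): "pixels" (400x640 bool, what is visible of it) and "rect" ([left, top, right, bottom] in pixels, round what is visible of it).
The state is a dict: "time": time; "joint_pos": joint angles; "joint_vel": joint speeds; "joint_efforts": joint torques, N m; "tool_pos": TCP position; "tool_rot": TCP orientation; "contact_force": force on the tool from outside, world axes, zero at the start; "ft_torque": the same for the moment, N m; "gripper_width": opening from 0.0 (shut) to 1.0 (fully open).
Only numpy, scipy, OpenCV 4.12 (cv2) and the standard library are available. Lean on these libraries where they do the work, as an engineer would, in place of code of your own. Each camera call takes 0.05 s, during which the arm holds its last target.

### The job

Weigh the rectangular timber block for its moisture check: set it gently on the scale's round pan, let go, then push the poise along the notched beam, click by click, until the pointer comes to rest inside the dark centre band of the index plate. The balance is delicate: slide the poise with light sideways pushes on its square stem (keep the fingers slightly open around the stem, never pinch it, lean on the beam or run the poise hard into the end stop). Leave the other things on the bench where they are.

Things in the scene. Friction and masses are not known exactly. Their poses are not given: they have to be found in the camera images.
- sample_centre (a point): The timber block to weigh: loose, plain, rectangular, 80 mm (its x) by 40 mm (its y) by 52 mm high, 90 to 160 g (unknown). The point is its centre, 26 mm above its underside. It stands on the bench in one of three places, turned at random; a turned spindle and a flat offcut are in the other two.
- scale: The beam scale, bolted down. Origin: underside of its 130 x 150 mm base, straight below the hinge. Its x is the hinge axis, +y points to the pan, -y to the notched arm, z up. Hinge 150 mm above the bench, between grey cheeks 44 mm over their outsides. White index plate (90 mm wide, top 255 mm above the bench) and pointer stand 24 to 38 mm to the +x side of the hinge.
- beam: The steel beam, 8 mm thick (x), 22 mm high, rocking between stops at -0.10 and +0.10 rad. Origin at the hinge; +y along the beam to the pan, -y along the notched arm; positive about +x = pan up, poise down. Notches on the arm's top edge, 8 mm apart, 80 to 264 mm from the hinge; end stop at 276 to 284 mm.
- pan_top (a point): Centre of the upper face of the round pan (flat aluminium disc, 120 mm across, 4 mm thick, no rim), 120 mm from the hinge towards +y of the scale; 180 mm above the bench with the beam level, up to 12 mm higher or lower when tipped. The pan stays level and yields downwards under load; where the block lies on it makes no difference to the reading. Axes as the scale's.
- poise_stem (a point): Middle of the free 40 mm of the brass poise's square stem (16 x 16 mm, sides along beam x, y), 52 mm above the beam's centre line; axes the beam's. Poise body below: 24 mm along the beam, 30 wide; 120 g in all, cannot come off. A spring catch clicks in the notches: about 3 to 5 N along the beam takes it one notch on. Starts 100 to 140 mm from the hinge; balances farther out, 165 to 246 mm from it.
- pointer_tip (a point): Tip of the brass pointer fixed to the beam, standing straight up from the hinge (113 mm long, 3 wide). It leans to the notched arm (-y of the scale) when the poise is too far out, to the pan (+y) when the block is too heavy. It moves about 11 mm each way between the stops; near balance one notch moves it 5 to 7 mm. It takes about 1.5 s to come to rest.
- index_mark (a point): Centre of the index, 263 mm above the bench: the pointer tip comes here when the scale balances. Axes as the scale's. The dark band on the white plate is 10 mm wide, from -5 to +5 mm along y.
- spindle: Bystander: turned wooden spindle, 42 mm diameter, 85 mm tall, standing. Origin at its underside.
- offcut: Bystander: flat offcut of board, 120 x 55 x 18 mm. Origin at its underside.
Not all that is in view belongs to the job. Leave any purple or turquoise look-alike of the part that bears sample_centre alone.

How it is judged:
On the way:
1. the block lies on the pan, let go (horizontal distance between sample_centre and pan_top below 0.045 m and z of sample_centre in the frame of pan_top between 0.012 and 0.045 m and contact force between the fingers and anything else below 0.1 N), for 0.3 s.
At the end, for the whole second after the job is handed in: The block rests on the pan (its centre within 45 mm of the pan's centre, lying on the disc), and the pointer tip is at rest within 5 mm of the index centre (inside the dark band), the beam turning slower than 0.03 rad/s (horizontal distance between sample_centre and pan_top below 0.045 m and z of sample_centre in the frame of pan_top between 0.012 and 0.045 m and y of pointer_tip in the frame of index_mark between -0.005 and 0.005 m and angular speed of beam below 0.03 rad/s); the robot touches nothing.
It fails at once if the beam, poise or pan is pinched, pressed or shoved with more than 20 N (contact force between any of the fingers, the arm and beam above 20 N).
It fails at once if the block is dropped or pressed hard on the pan (over 20 N) (contact force between scale and sample above 20 N).
It fails at once if another thing on the bench is moved more than 30 mm (distance of any of spindle, offcut, mallet, chisel, glue, tape, pot, rule, tin from where it was at the start of the episode above 0.03 m).
It also fails if it takes over 72 s, if anything falls off the work surface, if the arm or the gripper's body presses on something with over 40 N, if the wrist force passes 120 N, or if a joint passes its speed limit or range.

## Working session

There is one attempt and no reset: what is moved stays moved. The work goes in short steps, Python scripts to look and compute and a shell command to move; the robot and the scene stay as the last step left them, time stands still between calls to the robot, and variables do not carry over. Pictures are saved under pics/ and viewed, and the job is handed in when it is done.

```bash
mkdir -p pics; ls; cat > h.py <<'E'
import numpy as np, cv2
from plant import manip
def snap(n,f):
    im=manip.grab_frame(n); cv2.imwrite(f'pics/{f}.png',im); return im
E
python3 - <<'E'
from h import *
s=manip.state(); print(s)
print(manip.hold_point_z)
for n in ("scene","top","wrist"):
    snap(n,n+"0"); print(n,manip.get_calibration(n))
E
```

```text
pics
{'time': 0.0, 'joint_pos': array([-1.38904291e+00,  5.33766257e-02,  1.61427469e+00, -9.53568879e-06,
        1.47597930e+00, -1.19025082e-01]), 'joint_vel': array([ 9.19366529e-05, -9.42057393e-04,  1.14707155e-03,  1.09176302e-03,
        7.77552848e-04, -5.96258119e-04]), 'joint_efforts': array([-1.36506169e-03, -3.93677938e+01, -3.70177209e+01, -2.31283093e-04,
        6.94130940e-03,  6.93903985e-06]), 'tool_pos': array([ 0.18503683, -0.59634296,  0.23006228]), 'tool_rot': array([-1.01833381e-03,  9.88712253e-01,  1.49823373e-01, -3.66979700e-05]), 'contact_force': array([-0.77352979, -0.03925968, -0.78679001]), 'ft_torque': array([-0.03566103, -0.02048732,  0.03522297]), 'gripper_width': 0.9959649875152139}
0.0187
scene {'fx': 462.7638376653254, 'fy': 462.7638376653254, 'cx': 307.4009938176422, 'cy': 204.59617450737971, 'dist': array([0.02251549, 0.        , 0.        , 0.        , 0.        ]), 'xyz': array([0.75083178, 0.49180869, 1.05249816]), 'attitude': array([-0.07418022,  0.27138438,  0.92193861, -0.26622739])}
top {'fx': 465.17656491264586, 'fy': 465.17656491264586, 'cx': 324.6679846583751, 'cy': 196.79425631314157, 'dist': array([-0.07429128,  0.        ,  0.        ,  0.        ,  0.        ]), 'xyz': array([ 0.17185637, -0.00337344,  1.48159872]), 'attitude': array([-0.07477701,  0.70760635, -0.69893634,  0.07203919])}
wrist {'fx': 314.26657907383566, 'fy': 314.26657907383566, 'cx': 309.68113755242194, 'cy': 204.1292058701206, 'dist': array([-0.0516564,  0.       ,  0.       ,  0.       ,  0.       ]), 'xyz': array([ 0.24971677, -0.5772559 ,  0.3723541 ]), 'attitude': array([ 0.10802155,  0.79764444, -0.58788381, -0.08054389])}
```

View pics/scene0.png

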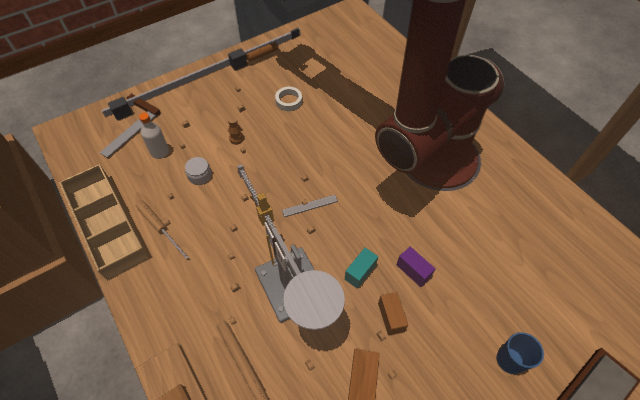

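View pics/top0.png

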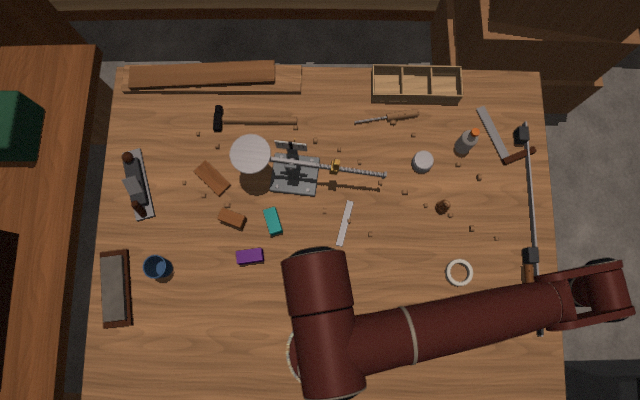

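View pics/wrist0.png

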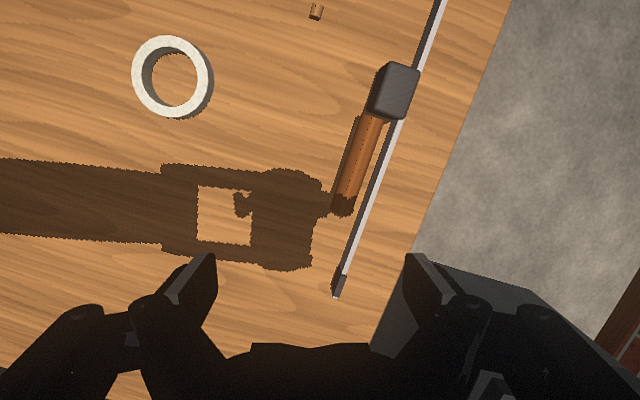

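The top view shows the pan at about (250,154), the beam running right to (385,175) and the poise at (336,166). The timber block is probably at (232,218), the offcut at (212,178) and the spindle at (443,206). Teal and purple look-alikes are at (273,222) and (250,257).

```bash
cat >> h.py <<'E'
from scipy.spatial.transform import Rotation as R
def cam(n):
    c=manip.get_calibration(n); q=c['attitude']
    K=np.array([[c['fx'],0,c['cx']],[0,c['fy'],c['cy']],[0,0,1]])
    return K,c['dist'],np.array(c['xyz']),R.from_quat([q[1],q[2],q[3],q[0]]).as_matrix()
def plane(C,px,z):
    K,d,p,M=C
    u=cv2.undistortPoints(np.array(px,float).reshape(-1,1,2),K,d).reshape(-1,2)
    r=np.c_[u,np.ones(len(u))]@M.T
    return p+r*((z-p[2])/r[:,2])[:,None]
def proj(C,X):
    K,d,p,M=C; X=np.atleast_2d(X)
    rv=cv2.Rodrigues(M.T)[0]
    return cv2.projectPoints(X.astype(float),rv,-M.T@p,K,d)[0].reshape(-1,2)
def tri(C1,a,C2,b):
    def ray(C,px):
        K,d,p,M=C
        u=cv2.undistortPoints(np.array(px,float).reshape(1,1,2),K,d).ravel()
        r=M@np.r_[u,1]; return p,r/np.linalg.norm(r)
    p,r=ray(C1,a);q,s=ray(C2,b)
    t=np.linalg.lstsq(np.c_[r,-s],q-p,rcond=None)[0]
    A=p+t[0]*r;B=q+t[1]*s
    return (A+B)/2,np.linalg.norm(A-B)
E
python3 - <<'E'
from h import *
for n in ("top","scene"):
    manip.grab_frame(n); C=cam(n)
    for t in ("sample_centre","pan_top","poise_stem","pointer_tip","beam","scale","spindle","offcut"):
        for o in manip.cut_out(t,n)[:3]:
            m=o['pixels']; ys,xs=np.nonzero(m)
            rr=cv2.minAreaRect(np.c_[xs,ys].astype(np.float32))
            print(n,t,round(o['confidence'],2),m.sum(),np.round(rr[0],1),np.round(rr[1],1),round(rr[2],1), plane(C,[[xs.mean(),ys.mean()]],0.05).round(3), o['rect'])
            np.save(f'm_{n}_{t}.npy',m) if o is not None else 0
for n,b in (("top",(150,60,420,290)),("scene",(200,130,450,380))):
    im=cv2.imread(f'pics/{n}0.png')[b[1]:b[3],b[0]:b[2]]
    cv2.imwrite(f'pics/{n}_crop.png',cv2.resize(im,None,fx=2.6 if n=='top' else 2.4,fy=2.6 if n=='top' else 2.4,interpolation=cv2.INTER_CUBIC))
print(manip.state()['time'])
E
```

```text
top sample_centre 0.73 352 [272.  220.7] [27.3 13.3] 74.1 [[0.396 0.167 0.05 ]] [261.6, 203.4, 281.6, 235.1]
top sample_centre 0.58 390 [249.6 255.9] [15.3 27.2] 85.2 [[0.286 0.233 0.05 ]] [234.8, 247.7, 264.6, 264.9]
top sample_centre 0.56 352 [232.1 217.6] [27.7 13.7] 23.2 [[0.403 0.292 0.05 ]] [217.6, 208.2, 246.1, 228.7]
top pan_top 0.95 1256 [250. 153.] [38. 40.] 90.0 [[0.614 0.247 0.05 ]] [228.5, 134.5, 269.5, 172.1]
top pointer_tip 0.68 1707 [307.8 155.1] [155.7  38.4] 2.1 [[0.602 0.168 0.05 ]] [230.8, 135.3, 383.6, 175.8]
top pointer_tip 0.65 3670 [306.2 169.6] [157.   52.3] 10.2 [[0.579 0.133 0.05 ]] [228.3, 132.7, 391.5, 195.2]
top beam 0.77 1999 [308.2 155.6] [156.8  39.4] 2.1 [[0.598 0.152 0.05 ]] [231.2, 132.5, 386.8, 179.6]
top scale 0.94 3625 [306.1 170.8] [157.8  51.6] 11.5 [[0.578 0.133 0.05 ]] [230.5, 131.9, 390.9, 192.5]
top spindle 0.67 125 [441.8 206.8] [12.  11.3] 45.0 [[ 0.447 -0.365  0.05 ]] [433.8, 198.8, 448.9, 214.2]
top spindle 0.53 3622 [306.9 169.6] [157.7  52.5] 9.0 [[0.578 0.132 0.05 ]] [230.1, 134.8, 385.0, 194.1]
top offcut 0.81 586 [212.3 177.3] [36
[... 449 characters left out ...]
5.0 [[0.543 0.179 0.05 ]] [284.8, 271.2, 345.1, 328.2]
scene poise_stem 0.84 307 [262.4 207.8] [27.7 15.2] 63.4 [[ 0.518 -0.095  0.05 ]] [255.6, 194.5, 272.4, 224.0]
scene pointer_tip 0.8 3911 [275.3 252.1] [181.3  59.6] 50.9 [[0.538 0.12  0.05 ]] [241.5, 165.7, 344.6, 326.7]
scene beam 0.76 3788 [275.2 251.9] [181.7  59.9] 50.8 [[0.538 0.124 0.05 ]] [237.7, 164.7, 346.0, 330.5]
scene scale 0.93 5700 [271.2 255.7] [180.9  70.1] 50.5 [[0.55  0.111 0.05 ]] [239.2, 164.5, 347.6, 329.9]
scene spindle 0.79 260 [236. 133.] [22. 14.] 90.0 [[ 0.461 -0.352  0.05 ]] [230.4, 123.4, 243.0, 146.4]
scene offcut 0.67 1280 [363.8 374.9] [26.4 51.5] 6.3 [[0.545 0.372 0.05 ]] [349.0, 351.7, 379.1, 399.4]
1.05
```

View pics/top_crop.png

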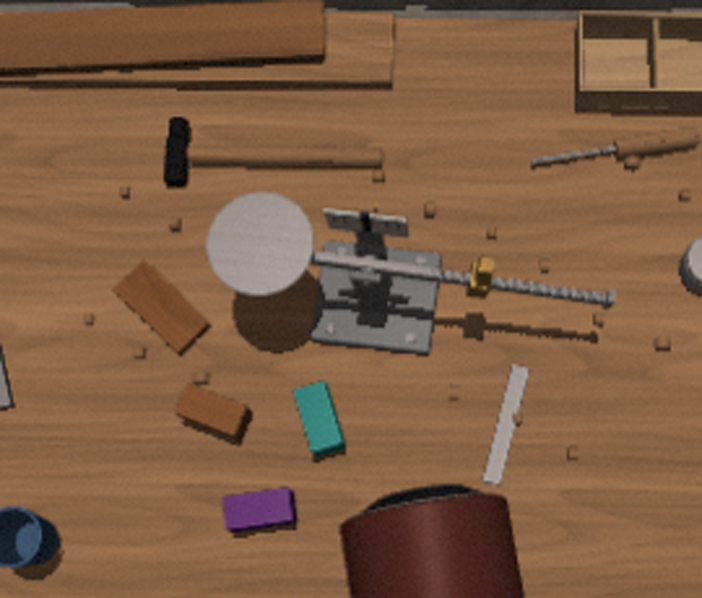

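View pics/scene_crop.png

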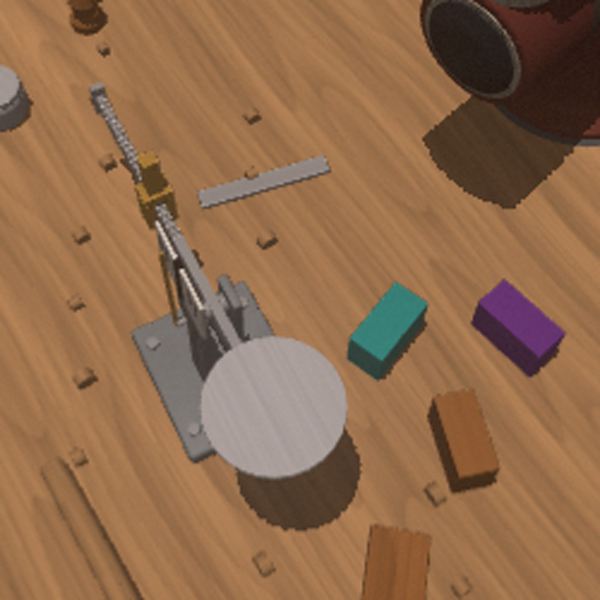

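```bash
cat > fit.py <<'E'
from h import *
from scipy.optimize import minimize
Cs={n:cam(n) for n in ("top","scene")}
ms={}
for n,u in (("top",(232,218)),("scene",(392,312))):
    manip.grab_frame(n)
    for o in manip.cut_out("sample_centre",n):
        if o['pixels'][u[1],u[0]]: ms[n]=o['pixels']
S=8
def hullmask(C,P):
    p=proj(C,P); h=cv2.convexHull(p.astype(np.float32))
    m=np.zeros((400,640),np.float32)
    big=np.zeros((400,640),np.uint8); cv2.fillConvexPoly(big,np.round(h*16).astype(np.int32),255,cv2.LINE_AA,4)
    return big/255.
def cost(v):
    c,s=np.cos(v[2]),np.sin(v[2])
    P=np.array([[v[0]+c*a-s*b,v[1]+s*a+c*b,z] for a in(-.04,.04) for b in (-.02,.02) for z in (0,.052)])
    return sum(1-np.minimum(hullmask(Cs[n],P),ms[n]).sum()/np.maximum(hullmask(Cs[n],P),ms[n]).sum() for n in ms)
best=None
for y0 in np.radians([-60,-30,0,30,60,90]):
    r=minimize(cost,[.405,.295,y0],method='Nelder-Mead',options=dict(initial_simplex=[[.405,.295,y0],[.415,.295,y0],[.405,.305,y0],[.405,.295,y0+.3]]))
    if best is None or r.fun<best.fun: best=r
print("block",best.x,np.degrees(best.x[2]),best.fun)
# pan
pm={}
for n in Cs:
    o=manip.cut_out("pan_top",n)[0]['pixels'].astype(np.uint8)
    c=max(cv2.findContours(o,0,1)[0],key=len); e=cv2.fitEllipse(c); pm[n]=e; print(n,e)
print("pan tri",tri(Cs['top'],pm['top'][0],Cs['scene'],pm['scene'][0]))
E
python3 fit.py
python3 - <<'E'
from h import *
T,Sc=cam('top'),cam('scene')
# hand points: crop px -> image
t=lambda a:(150+a[0]/2.6,60+a[1]/2.6); s=lambda a:(200+a[0]/2.4,130+a[1]/2.4)
for n,a,b in (("endstop",(611,299),(97,91)),("poise stem top",(483,260),(150,155)),("pan",(260,244),(274,406))):
    print(n,tri(T,t(a),Sc,s(b)))
# base corners on plate
for a in ((326,243),(440,254),(428,353),(312,340)): print(plane(T,[t(a)],0.01).round(4))
E
```

```text
block [ 0.40575115  0.29533804 -1.98695322] -113.84403387474879 0.3323210372359666
top ((249.71693420410156, 153.3040771484375), (37.454952239990234, 40.38117980957031), 58.79481887817383)
scene ((313.6280212402344, 299.3226623535156), (58.213172912597656, 60.50269317626953), 92.25869750976562)
pan tri (array([0.5714469 , 0.22271727, 0.18863864]), np.float64(0.00047031613485686274))
endstop (array([ 0.52606277, -0.17675861,  0.13276219]), np.float64(0.001599941203179115))
poise stem top (array([ 0.54307548, -0.02572012,  0.22081372]), np.float64(0.0030395234560000595))
pan (array([0.57018265, 0.22229054, 0.18687458]), np.float64(1.1597643078292734e-05))
[[0.6268 0.169  0.01  ]]
[[0.6138 0.0239 0.01  ]]
[[0.4854 0.0369 0.01  ]]
[[0.5003 0.1821 0.01  ]]
```

```bash
python3 -m creep '[[0,0,0,0.0265,-0.0289,-0.005,1],[0,0,0,0.0265,-0.0289,-0.005,1],[0,0,0,0.0265,-0.0289,-0.005,1],[0,0,0,0.0265,-0.0289,-0.005,1],[0,0,0,0.0265,-0.0289,-0.005,1],[0,0,0,0.0265,-0.0289,-0.005,1],[0,0,0,0.0265,-0.0289,-0.005,1],[0,0,0,0.0265,-0.0289,-0.005,1],[0,0,0,0.0265,-0.0289,-0.005,1],[0,0,0,0.0265,-0.0289,-0.005,1],[0,0,0,0.0265,-0.0289,-0.005,1],[0,0,0,0.0265,-0.0289,-0.005,1],[0,0,0,0.0265,-0.0289,-0.005,1],[0,0,0,0.0265,-0.0289,-0.005,1]]'
python3 -m creep '[[0,0,0,0.0103,-0.0381,0.005,1],[0,0,0,0.0103,-0.0381,0.005,1],[0,0,0,0.0103,-0.0381,0.005,1],[0,0,0,0.0103,-0.0381,0.005,1],[0,0,0,0.0103,-0.0381,0.005,1],[0,0,0,0.0103,-0.0381,0.005,1],[0,0,0,0.0103,-0.0381,0.005,1],[0,0,0,0.0103,-0.0381,0.005,1],[0,0,0,0.0103,-0.0381,0.005,1],[0,0,0,0.0103,-0.0381,0.005,1],[0,0,-7,0,0,0,1],[0,0,-7,0,0,0,1],[0,0,-7,0,0,0,1],[0,0,-7,0,0,0,1],[0,0,-7,0,0,0,1],[0,0,-7,0,0,0,1],[0,0,-7,0,0,0,1]]'
cat >> h.py <<'E'
def yaw():
    q=manip.state()['tool_rot']; M=R.from_quat([q[1],q[2],q[3],q[0]]).as_matrix()
    return np.degrees(np.arctan2(M[1,0],M[0,0])),M
def delta(p):
    y,M=yaw(); return M.T@(np.array(p)-manip.state()['tool_pos'])
E
python3 - <<'E'
from h import *
s=manip.state(); print(s['tool_pos'],yaw())
snap('wrist','w1'); print(cam('wrist'))
print(proj(cam('wrist'),s['tool_pos']))
for o in manip.cut_out('sample_centre','wrist'): print(o['confidence'],o['rect'],o['pixels'].sum())
E
```

```text
time: 2.52
tool_pos: [0.42, -0.0987, 0.302]
tool_rot: [0.0, 0.989, 0.15, 0.001]
contact_force: [0.5, -1.2, -0.1]
gripper_width: 1.004
time: 3.93
tool_pos: [0.4051, 0.2939, 0.2514]
tool_rot: [0.0, 0.836, 0.549, 0.0]
contact_force: [-1.0, -0.6, -0.3]
gripper_width: 1.006
[0.40510019 0.29388668 0.25137406] (np.float64(66.58809122599618), array([[ 3.97338633e-01,  9.17672052e-01,  1.27967213e-04],
       [ 9.17672055e-01, -3.97338642e-01,  5.69604195e-05],
       [ 1.03117304e-04,  9.47993598e-05, -9.99999990e-01]]))
(array([[314.26657907,   0.        , 309.68113755],
       [  0.        , 314.26657907, 204.12920587],
       [  0.        ,   0.        ,   1.        ]]), array([-0.0516564,  0.       ,  0.       ,  0.       ,  0.       ]), array([0.43169689, 0.3554457 , 0.39341243]), array([[ 9.18896579e-01, -3.80234965e-01, -1.05121110e-01],
       [-3.94498360e-01, -8.85438261e-01, -2.45703339e-01],
       [ 3.46748031e-04,  2.67246063e-01, -9.63628259e-01]]))
[[309.2677508  258.17331517]]
0.82 [210.1, 217.3, 275.7, 296.5] 3017
0.62 [310.4, 232.5, 383.8, 307.9] 2914
0.58 [288.1, 137.5, 331.4, 213.1] 2639
```

View pics/w1.png

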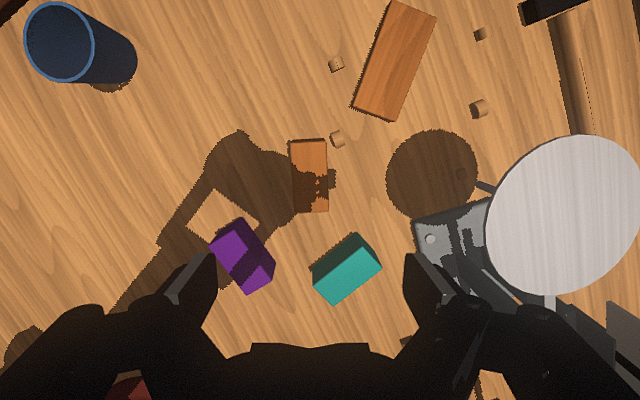

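The wrist view shows the block at about (309,175), upright in the picture. The teal (345,268) and purple (242,255) look-alikes are below it, the offcut is at (393,60), and the pan is on the right. I'll fit the block in this view.

```bash
cat > fit2.py <<'E'
from h import *
from scipy.optimize import minimize
C=cam('wrist')
m=[o['pixels'] for o in manip.cut_out('sample_centre','wrist') if o['pixels'][160,309]][0]
def hm(P):
    h=cv2.convexHull(proj(C,P).astype(np.float32)); b=np.zeros((400,640),np.uint8)
    cv2.fillConvexPoly(b,np.round(h*16).astype(np.int32),255,cv2.LINE_AA,4); return b/255.
def pts(v):
    c,s=np.cos(v[2]),np.sin(v[2])
    return np.array([[v[0]+c*a-s*b,v[1]+s*a+c*b,z] for a in(-.04,.04) for b in (-.02,.02) for z in (0,.052)])
def cost(v):
    h=hm(pts(v)); return 1-np.minimum(h,m).sum()/np.maximum(h,m).sum()
best=None
for y0 in np.radians([50,65,80]):
    r=minimize(cost,[.405,.295,y0],method='Nelder-Mead',options=dict(initial_simplex=[[.405,.295,y0],[.415,.295,y0],[.405,.305,y0],[.405,.295,y0+.2]]))
    if best is None or r.fun<best.fun: best=r
v=best.x;print(v[:2],np.degrees(v[2]),best.fun)
im=cv2.imread('pics/w1.png')
for p in proj(C,pts(v)): cv2.circle(im,tuple(np.round(p).astype(int)),2,(0,255,0),-1)
im[m]=im[m]//2+np.array([0,0,100],np.uint8)
cv2.imwrite('pics/w1b.png',cv2.resize(im[100:250,220:400],None,fx=4,fy=4))
print('delta to',delta([v[0],v[1],0.014]),yaw()[0])
E
python3 fit2.py
```

```text
[0.40570713 0.29564348] 69.48550442271522 0.074221507326383
delta to [ 1.83681776e-03 -2.04322903e-04  2.37374432e-01] 66.06672568633677
```

View pics/w1b.png

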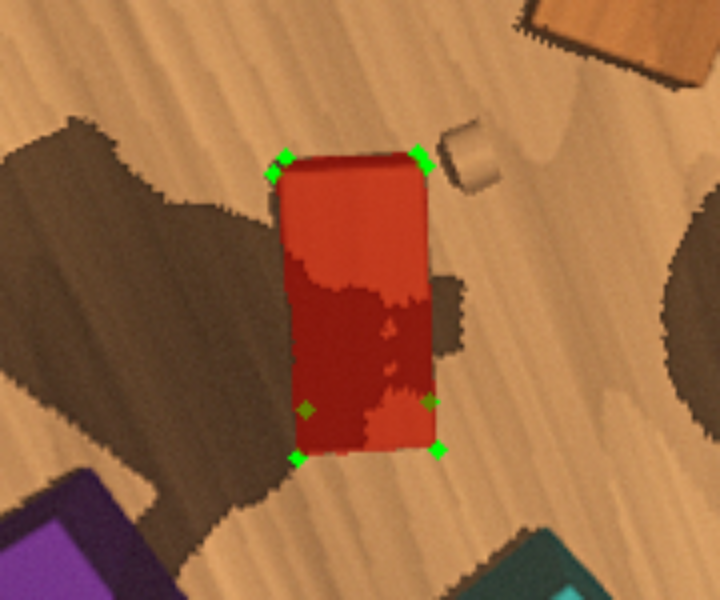

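```bash
python3 -m creep '[[0,0,-3,0.0018,0,0.03,1],[0,0,0,0,0,0.036,1],[0,0,0,0,0,0.036,1],[0,0,0,0,0,0.036,1],[0,0,0,0,0,0.036,1],[0,0,0,0,0,0.03,1],[0,0,0,0,0,0.02,1],[0,0,0,0,0,0.013,1],[0,0,0,0,0,0,0],[0,0,0,0,0,0,0],[0,0,0,0,0,0,0],[0,0,0,0,0,0,0],[0,0,0,0,0,0,0],[0,0,0,0,0,0,0]]'
```

```text
time: 5.25
tool_pos: [0.4074, 0.2963, 0.0163]
tool_rot: [0.0, 0.823, 0.568, 0.002]
contact_force: [0.6, 0.0, 4.8]
gripper_width: 0.463
```

```bash
python3 -m creep '[[0,0,0,0,0,-0.01,0],[0,0,0,0,0,-0.03,0],[0,0,0,0,0,-0.04,0],[0,0,0,0,0,-0.04,0],[0,0,0,0,0,-0.04,0],[0,0,0,0,0,-0.04,0],[0,0,0,0,0,-0.04,0],[0,0,0,0,0,-0.01,0],[0,0,0,0,0,0,0]]'
python3 - <<'E'
from h import *
print(delta([0.571,0.230,0.188]),yaw()[0],manip.state()['contact_force'])
snap('wrist','w2')
E
```

```text
time: 6.0
tool_pos: [0.4075, 0.2964, 0.2697]
tool_rot: [0.001, 0.823, 0.568, 0.004]
contact_force: [0.2, 0.2, -2.1]
gripper_width: 0.457
[-0.00460352  0.17591295  0.08268935] 69.22890203868921 [ 0.205289    0.18982533 -2.07742599]
```

View pics/w2.png

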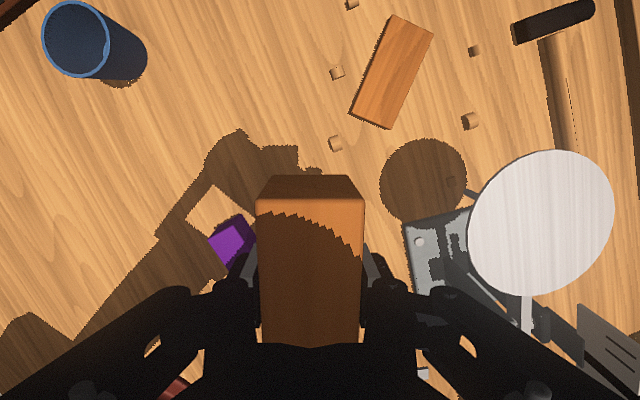

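The block is held level between the fingers, with its top at about (310,250), and the pan lies to the right at (540,222). Next I'll move over the pan.

```bash
python3 -m creep '[[0,0,0,-0.0005,0.015,0,0],[0,0,0,-0.0009,0.032,0,0],[0,0,0,-0.0009,0.033,0,0],[0,0,0,-0.0009,0.033,0,0],[0,0,0,-0.0009,0.033,0,0],[0,0,0,-0.0005,0.02,0.01,0],[0,0,0,0,0.01,0.01,0],[0,0,0,0,0,0.02,0],[0,0,0,0,0,0.005,0]]'
python3 - <<'E'
from h import *
print(delta([0.571,0.230,0.188]),yaw()[0],manip.state()['contact_force'])
im=snap('scene','s3'); 
cv2.imwrite('pics/s3c.png',cv2.resize(im[170:380,200:450],None,fx=2.8,fy=2.8))
E
```

```text
time: 6.8
tool_pos: [0.5663, 0.2274, 0.2121]
tool_rot: [-0.002, 0.823, 0.568, -0.005]
contact_force: [-0.9, 0.5, -2.2]
gripper_width: 0.458
[0.0042569  0.00371614 0.02399773] 69.17903707295534 [-0.93950908  0.47573944 -2.22466489]
```

View pics/s3c.png

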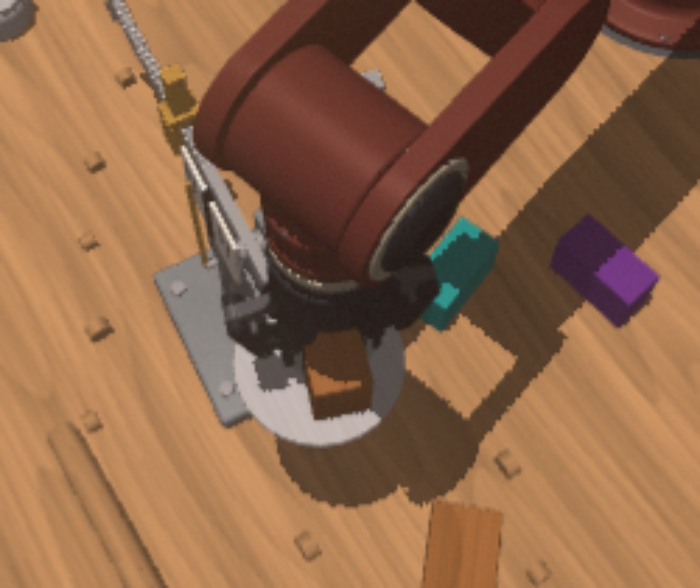

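The block is above the pan, roughly centred, with its bottom a few millimetres over the disc. I'll lower it slowly.

```bash
python3 -m creep '[[0,0,0,0.002,0.002,0.002,0],[0,0,0,0,0,0.003,0],[0,0,0,0,0,0.003,0],[0,0,0,0,0,0.002,0]]'; python3 -m creep '[[0,0,0,0,0,0.002,0],[0,0,0,0,0,0.002,0],[0,0,0,0,0,0.002,0],[0,0,0,0,0,0.001,0]]'
python3 - <<'E'
from h import *
print(delta([0.571,0.230,0.188]),manip.state()['contact_force'])
im=snap('scene','s4'); 
cv2.imwrite('pics/s4c.png',cv2.resize(im[170:380,200:450],None,fx=2.8,fy=2.8))
E
```

```text
time: 7.18
tool_pos: [0.5714, 0.2304, 0.2099]
tool_rot: [0.0, 0.823, 0.568, 0.001]
contact_force: [0.1, 0.8, -1.1]
gripper_width: 0.463
time: 7.52
tool_pos: [0.5714, 0.23, 0.2023]
tool_rot: [0.0, 0.823, 0.568, 0.0]
contact_force: [0.6, 0.4, -0.6]
gripper_width: 0.461
[-0.00015335 -0.00035525  0.01431422] [ 0.5802017   0.42445692 -0.56710383]
```

View pics/s4c.png

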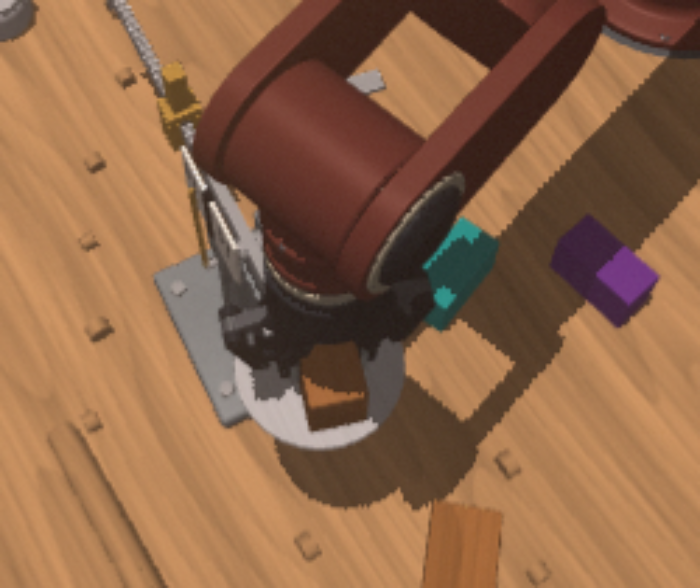

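```bash
python3 -m creep '[[0,0,0,0,0,0.0015,0],[0,0,0,0,0,0.0015,0],[0,0,0,0,0,0.0015,0],[0,0,0,0,0,0.0015,0]]'; python3 -m creep '[[0,0,0,0,0,0.0015,0],[0,0,0,0,0,0.0015,0],[0,0,0,0,0,0.001,0],[0,0,0,0,0,0.001,0],[0,0,0,0,0,0.001,0]]'
```

```text
time: 7.9
tool_pos: [0.5715, 0.23, 0.1962]
tool_rot: [0.0, 0.823, 0.568, 0.0]
contact_force: [-0.7, 0.6, -0.7]
gripper_width: 0.462
time: 8.32
tool_pos: [0.5714, 0.2298, 0.1902]
tool_rot: [0.0, 0.823, 0.568, -0.0]
contact_force: [0.2, 0.4, -0.7]
gripper_width: 0.457
```

```bash
python3 -m creep '[[0,0,0,0,0,0.001,0],[0,0,0,0,0,0.001,0],[0,0,0,0,0,0,0.5],[0,0,0,0,0,0,0.55],[0,0,0,0,0,0,0.62],[0,0,0,0,0,0,0.7],[0,0,0,0,0,0,0.8],[0,0,0,0,0,0,0.9],[0,0,0,0,0,0,0.9]]'
python3 - <<'E'
from h import *
im=snap('scene','s5'); 
cv2.imwrite('pics/s5c.png',cv2.resize(im[170:380,200:450],None,fx=2.8,fy=2.8))
E
```

```text
time: 9.07
tool_pos: [0.5714, 0.23, 0.1884]
tool_rot: [-0.0, 0.823, 0.568, 0.0]
contact_force: [0.1, 1.0, -0.7]
gripper_width: 0.897
```

View pics/s5c.png

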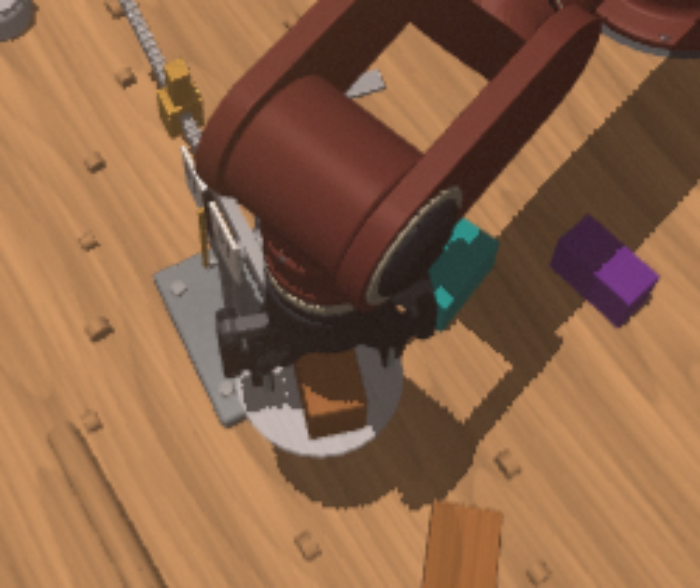

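```bash
python3 -m creep '[[0,0,0,0,0,-0.02,0.9],[0,0,0,0,0,-0.035,0.9],[0,0,0,0,0,-0.035,0.9],[0,0,6.9,0,0,-0.03,0.7],[0,0,6.9,0,0,0,0.5],[0,0,6.9,0,0,0,0.4],[0,0,6.9,0,0,0,0.4],[0,0,6.9,0,0,0,0.4],[0,0,6.9,0,0,0,0.4],[0,0,6.9,0,0,0,0.4],[0,0,6.9,0,0,0,0.4],[0,0,6.9,0,0,0,0.4],[0,0,6.9,0,0,0,0.4],[0,0,6.4,0,0,0,0.4],[0,0,0,0,0,0,0.4]]'
python3 - <<'E'
from h import *
print(yaw()[0])
im=snap('scene','s6'); 
cv2.imwrite('pics/s6c.png',cv2.resize(im[150:360,200:450],None,fx=2.8,fy=2.8))
snap('wrist','w6')
for n in ('scene','wrist'):
    for t in ('pan_top','poise_stem','pointer_tip','index_mark','sample_centre'):
        for o in manip.cut_out(t,n)[:2]: print(n,t,o['confidence'],o['rect'],o['pixels'].sum())
print({k:proj(cam('wrist'),p) for k,p in dict(pan=[.5705,.2225,.168],hinge=[.557,.103,.15]).items()})
E
```

```text
time: 10.37
tool_pos: [0.5713, 0.23, 0.3083]
tool_rot: [-0.0, 0.999, -0.055, -0.0]
contact_force: [1.1, -0.4, 0.6]
gripper_width: 0.401
-6.263561787190968
scene pan_top 0.77 [284.8, 277.7, 343.5, 331.3] 1408
scene poise_stem 0.66 [257.8, 194.9, 273.6, 220.3] 306
scene poise_stem 0.62 [235.5, 151.0, 343.0, 332.3] 4418
scene index_mark 0.57 [234.5, 153.2, 344.1, 332.2] 4334
scene sample_centre 0.79 [345.3, 249.7, 376.3, 287.9] 690
scene sample_centre 0.78 [398.2, 248.3, 434.8, 284.7] 833
wrist pan_top 0.55 [251.3, 123.9, 380.0, 252.9] 6414
wrist poise_stem 0.88 [551.2, 172.9, 637.3, 223.9] 2394
wrist pointer_tip 0.75 [252.6, 128.2, 639.6, 252.7] 12153
wrist index_mark 0.7 [252.7, 120.0, 639.9, 249.5] 20743
wrist index_mark 0.53 [252.7, 126.5, 639.8, 254.0] 12026
wrist sample_centre 0.94 [299.6, 320.6, 352.5, 348.5] 1174
wrist sample_centre 0.48 [335.4, 248.8, 368.4, 263.3] 41
{'pan': array([[317.14995872, 193.15522542]]), 'hinge': array([[438.40659124, 189.54736461]])}
```

View pics/s6c.png

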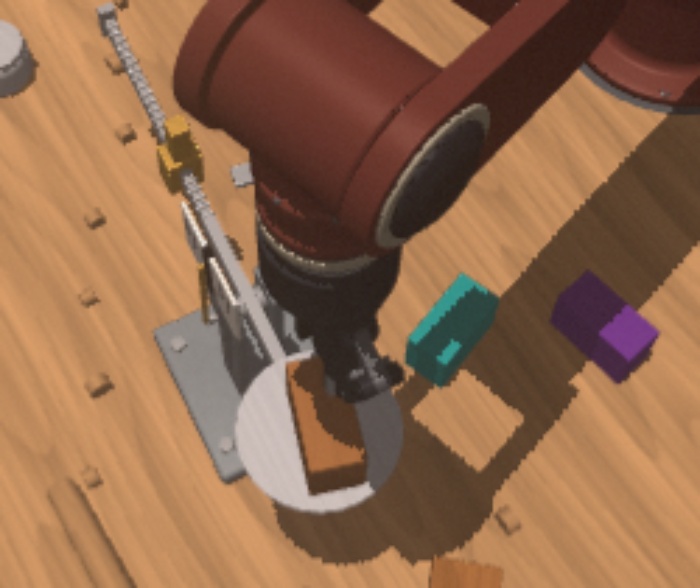

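View pics/w6.png

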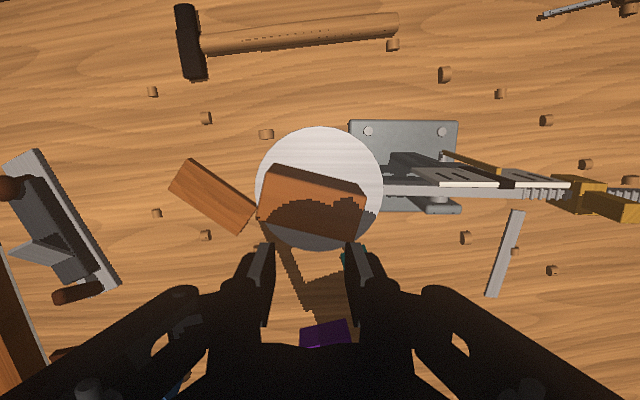

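```bash
cat >> h.py <<'E'
H=np.array([0.5572,0.1033,0.150]); PS=np.radians(-6.3)
def sw(p):  # scale frame (hinge origin) -> world
    c,s=np.cos(PS),np.sin(PS); p=np.atleast_2d(p)
    return np.c_[c*p[:,0]-s*p[:,1],s*p[:,0]+c*p[:,1],p[:,2]]+H
def bw(p,th):
    p=np.atleast_2d(p); c,s=np.cos(th),np.sin(th)
    return sw(np.c_[p[:,0],c*p[:,1]-s*p[:,2],s*p[:,1]+c*p[:,2]])
E
python3 - <<'E'
from h import *
C=cam('scene'); print('end',proj(C,bw([0,-.28,.012],-.1)), proj(C,bw([0,-.28,.012],.1)),proj(C,bw([0,-.28,.012],0)))
for s in (.1,.108,.116,.124,.132,.14,.148): print(s,proj(C,bw([[0,-s,.072],[0,-s,.032]],-.1)).round(1).tolist())
im=cv2.imread('pics/s6.png')
for b,c in (((0,-.28,.012),(0,0,255)),((0,-.12,.072),(0,255,0)),((0,-.13,.072),(255,0,0)),((0.031,0,.113),(255,0,255))):
    p=proj(C,bw(b,-.1))[0]; print(b,p)
cv2.imwrite('pics/s6d.png',cv2.resize(im[145:245,220:320],None,fx=6,fy=6,interpolation=cv2.INTER_CUBIC))
W=cam('wrist')
for s in (.108,.116,.124,.132,.14): print(s,proj(W,bw([[0,-s,.072],[0,-s,.032],[0,-s+.012,.016]],-.1)).round(1).tolist())
E
```

```text
end [[238.19570492 154.8875109 ]] [[240.89030059 168.31502515]] [[239.35217113 161.31926495]]
0.1 [[268.5, 204.9], [269.2, 213.2]]
0.108 [[266.9, 201.8], [267.7, 210.3]]
0.116 [[265.4, 198.8], [266.2, 207.3]]
0.124 [[263.9, 195.8], [264.7, 204.3]]
0.132 [[262.3, 192.7], [263.2, 201.4]]
0.14 [[260.8, 189.7], [261.8, 198.5]]
0.148 [[259.3, 186.8], [260.3, 195.6]]
(0, -0.28, 0.012) [238.19570492 154.8875109 ]
(0, -0.12, 0.072) [264.62026738 197.26506365]
(0, -0.13, 0.072) [262.70060915 193.48882909]
(0.031, 0, 0.113) [274.27313287 243.51044287]
0.108 [[606.4, 214.1], [571.5, 200.8], [547.0, 196.0]]
0.116 [[616.5, 214.4], [580.5, 201.0], [555.6, 196.2]]
0.124 [[626.5, 214.7], [589.4, 201.3], [564.2, 196.5]]
0.132 [[636.5, 215.0], [598.3, 201.6], [572.7, 196.7]]
0.14 [[646.4, 215.3], [607.1, 201.8], [581.2, 197.0]]
```

View pics/s6d.png

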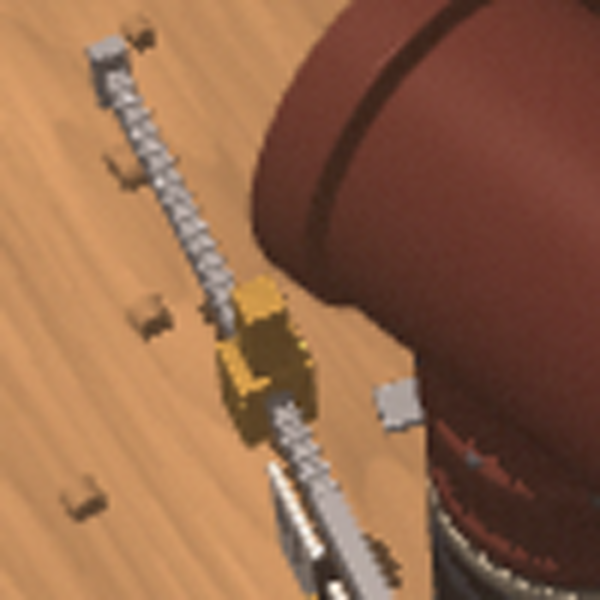

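```bash
python3 - <<'E'
from h import *
t=sw([0,-.1215,.057])[0]; print(t,delta(t),yaw()[0])
E
```

```text
[ 0.54386728 -0.01746626  0.207     ] [-0.0008313   0.24892702  0.10130209] -6.1507085858441615
```

```bash
python3 -m creep '[[0,0,0,0,0.02,0,0.4],[0,0,0,0,0.037,0,0.4],[0,0,0,0,0.038,0,0.4],[0,0,0,0,0.038,0,0.4],[0,0,0,0,0.038,0,0.4],[0,0,0,0,0.038,0,0.4],[0,0,0,-0.0008,0.028,0.01,0.4],[0,0,0,0,0.012,0.02,0.4],[0,0,0,0,0,0.025,0.4],[0,0,0,0,0,0,0.4],[0,0,0,0,0,0,0.4]]'
python3 - <<'E'
from h import *
t=sw([0,-.1215,.057])[0]; print(t,delta(t),yaw()[0])
C=cam('wrist')
im=snap('wrist','w7')
print(proj(C,bw([[0,-.128,.072],[0,-.128,.032]],-.1)))
im=snap('scene','s7'); cv2.imwrite('pics/s7c.png',cv2.resize(im[130:330,200:400],None,fx=3,fy=3,interpolation=cv2.INTER_CUBIC))
E
```

```text
time: 11.88
tool_pos: [0.5429, -0.0175, 0.2519]
tool_rot: [-0.0, 0.999, -0.054, -0.002]
contact_force: [0.5, -0.3, 0.5]
gripper_width: 0.4
[ 0.54386728 -0.01746626  0.207     ] [ 0.00113108 -0.00011499  0.04487043] -6.1813564525454625
[[305.95373705 243.7425081 ]
 [312.63287769 220.41316598]]
```

View pics/w7.png

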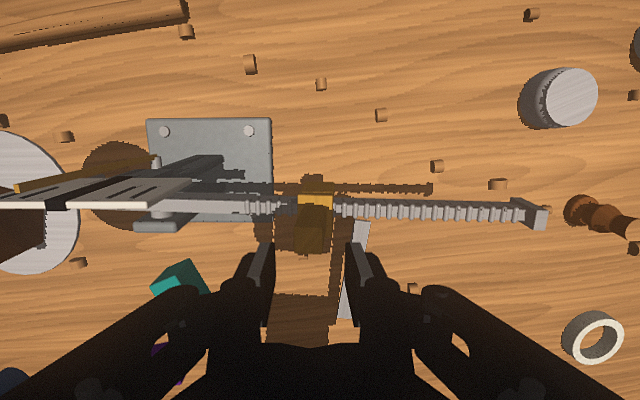

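View pics/s7c.png

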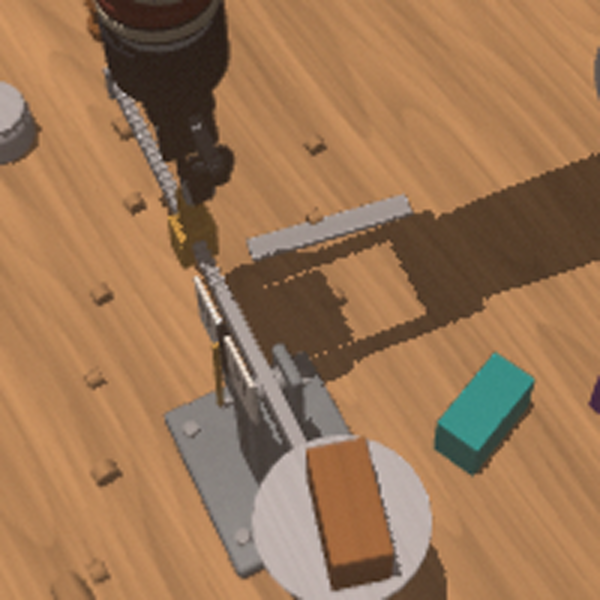

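The wrist view shows the stem between the open fingers, with its top at about (309,245). The index plate is at left with the dark band near (72,195), and the pointer leans towards the pan, from (150,165) to (15,190). Now I'll descend around the stem.

```bash
python3 -m creep '[[0,0,0,0.001,0.001,0.01,0.4],[0,0,0,0,0,0.015,0.4],[0,0,0,0,0,0.012,0.4],[0,0,0,0,0,0.007,0.4],[0,0,0,0,0,0,0.4]]'
python3 - <<'E'
from h import *
C=cam('wrist')
im=snap('wrist','w8')
print(manip.state()['contact_force'],manip.state()['tool_pos'])
cv2.imwrite('pics/w8c.png',cv2.resize(im[130:330,180:440],None,fx=3,fy=3,interpolation=cv2.INTER_CUBIC))
E
```

```text
time: 12.4
tool_pos: [0.5437, -0.0182, 0.2071]
tool_rot: [-0.0, 0.999, -0.054, -0.002]
contact_force: [-1.4, -0.7, 0.6]
gripper_width: 0.401
[ 0.77529978 -0.63476464 -0.24730974] [ 0.54422865 -0.01832482  0.20828179]
```

View pics/w8c.png

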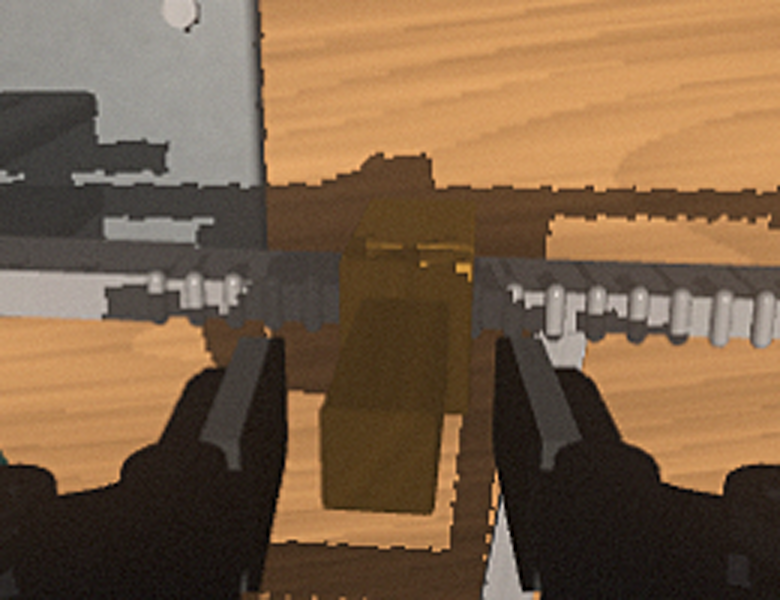

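```bash
python3 -m creep '[[0,0,0,0,0.003,0.002,0.4],[0,0,0,0,0.003,0.002,0.4],[0,0,0,0,0.003,0.0,0.4],[0,0,0,0,0.0025,0,0.4],[0,0,0,0,0.0025,0,0.4]]'
python3 - <<'E'
from h import *
im=snap('wrist','w9')
print(manip.state()['contact_force'],manip.state()['tool_pos'])
cv2.imwrite('pics/w9c.png',cv2.resize(im[130:330,0:440],None,fx=1.8,fy=1.8,interpolation=cv2.INTER_CUBIC))
E
```

```text
time: 12.87
tool_pos: [0.5433, -0.0331, 0.2057]
tool_rot: [0.0, 0.999, -0.054, 0.0]
contact_force: [-0.5, 0.0, -0.6]
gripper_width: 0.402
[-0.09798885 -1.21145027 -0.79922392] [ 0.54323497 -0.03347279  0.20571127]
```

View pics/w9c.png

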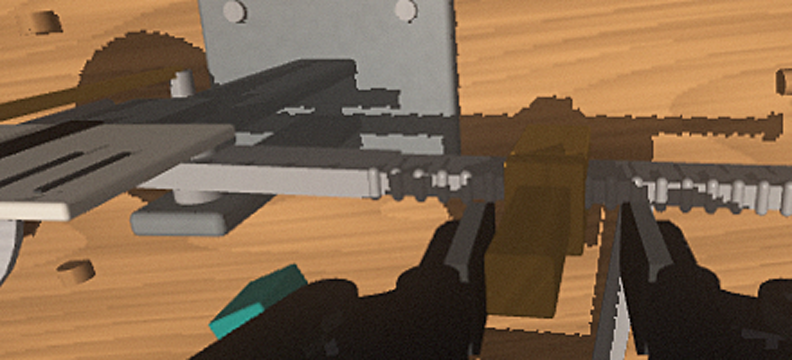

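The left finger is about to touch the stem, and the beam is still pan-down. I'll keep pushing.

```bash
python3 -m creep '[[0,0,0,0,0.0025,0.001,0.4],[0,0,0,0,0.0025,0.001,0.4],[0,0,0,0,0.0025,0.001,0.4]]'
python3 - <<'E'
from h import *
im=snap('wrist','w10')
print(manip.state()['contact_force'],manip.state()['tool_pos'])
cv2.imwrite('pics/w10c.png',cv2.resize(im[130:330,0:440],None,fx=1.8,fy=1.8,interpolation=cv2.INTER_CUBIC))
E
```

```text
time: 13.17
tool_pos: [0.5425, -0.0401, 0.2022]
tool_rot: [-0.0, 0.999, -0.054, 0.0]
contact_force: [1.1, 0.6, -0.8]
gripper_width: 0.401
[-0.61525068 -0.04271861 -0.7860464 ] [ 0.54220439 -0.04081775  0.20199015]
```

View pics/w10c.png

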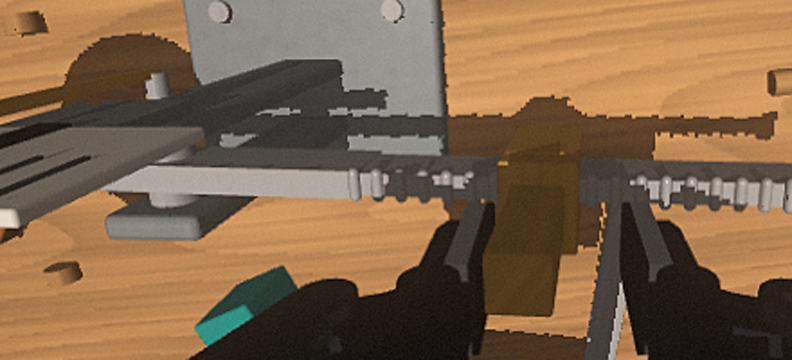

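```bash
python3 -m creep '[[0,0,0,0,0.0025,0,0.4],[0,0,0,0,0.0025,0,0.4],[0,0,0,0,0.0025,0,0.4],[0,0,0,0,0.0025,0,0.4]]'; python3 -m creep '[[0,0,0,0,0.0025,0,0.4],[0,0,0,0,0.0025,-0.001,0.4],[0,0,0,0,0.0025,-0.001,0.4],[0,0,0,0,0.0025,0,0.4],[0,0,0,0,0.0015,0,0.4],[0,0,0,0,0,0,0.4]]'
python3 - <<'E'
from h import *
im=snap('wrist','w11')
print(manip.state()['contact_force'],manip.state()['tool_pos'])
cv2.imwrite('pics/w11c.png',cv2.resize(im[130:330,0:440],None,fx=1.8,fy=1.8,interpolation=cv2.INTER_CUBIC))
im=snap('scene','s11'); cv2.imwrite('pics/s11c.png',cv2.resize(im[130:330,200:400],None,fx=3,fy=3,interpolation=cv2.INTER_CUBIC))
E
```

```text
time: 13.55
tool_pos: [0.5413, -0.0503, 0.2024]
tool_rot: [0.0, 0.999, -0.054, -0.0]
contact_force: [-0.4, 4.5, -2.3]
gripper_width: 0.401
time: 14.05
tool_pos: [0.5401, -0.0621, 0.2046]
tool_rot: [0.001, 0.999, -0.054, 0.0]
contact_force: [-0.9, 0.7, -0.6]
gripper_width: 0.403
[-0.42631308 -0.7214276   0.06428151] [ 0.54019095 -0.06194575  0.20459632]
```

View pics/w11c.png

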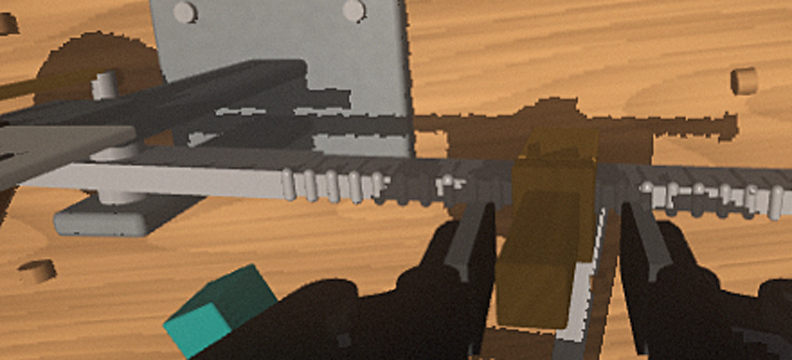

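View pics/s11c.png

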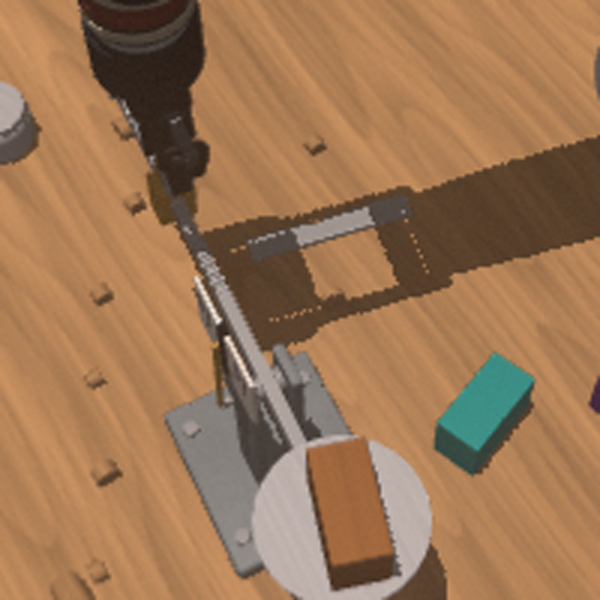

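```bash
cat > tilt.py <<'E'
from h import *
import sys
def tilt(n='scene',im=None):
    C=cam(n)
    return C
C=cam('scene')
for th in (-.1,-.044,0,.044,.1):
    y=0.12*np.cos(th)
    print(th,'pan',proj(C,sw([0,.12,.03+.12*np.sin(th)])).round(1),'tip',proj(C,bw([.031,0,.113],th)).round(1),'tail',proj(C,bw([0,-.27,.011],th)).round(1), 'ptr50',proj(C,bw([.031,0,.05],th)).round(1))
print('idx',proj(C,sw([.031,0,.113])))
E
python3 tilt.py
python3 - <<'E'
import cv2,numpy as np
ims=[cv2.imread(f'pics/{n}.png')[225:285,255:305] for n in('scene0','s7','s11')]
cv2.imwrite('pics/cmp.png',cv2.resize(np.hstack(ims),None,fx=5,fy=5,interpolation=cv2.INTER_CUBIC))
E
```

```text
-0.1 pan [[314.1 302.7]] tip [[274.3 243.5]] tail [[239.9 158.4]] ptr50 [[275.1 255.2]]
-0.044 pan [[314.1 301.5]] tip [[272.9 240.8]] tail [[240.4 161.7]] ptr50 [[274.5 254.1]]
0 pan [[314.1 300.6]] tip [[271.9 238.7]] tail [[241.  164.5]] ptr50 [[274.1 253.2]]
0.044 pan [[314.2 299.6]] tip [[270.8 236.7]] tail [[241.6 167.4]] ptr50 [[273.7 252.3]]
0.1 pan [[314.2 298.4]] tip [[269.5 234.2]] tail [[242.4 171.3]] ptr50 [[273.1 251.3]]
idx [[271.85161256 238.70264961]]
```

View pics/cmp.png

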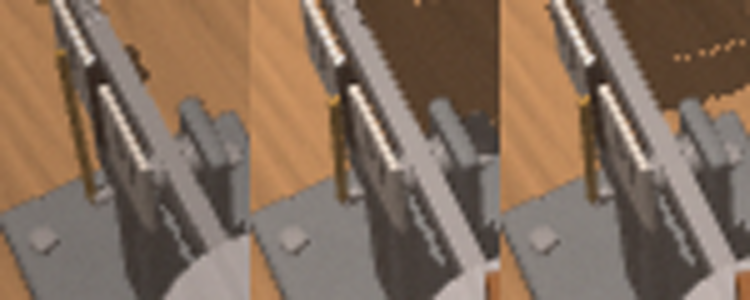

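The pointer tip in the scene view was at row 235 at the start (poise down). It is now at about 244.6, on the pan-down stop, so balance should come near row 239.8. I'll go on two more clicks.

```bash
python3 -m creep '[[0,0,0,0,0.0025,-0.001,0.4],[0,0,0,0,0.0025,0,0.4],[0,0,0,0,0.0025,0,0.4],[0,0,0,0,0.0025,0,0.4],[0,0,0,0,0.0025,0,0.4],[0,0,0,0,0.0025,0,0.4],[0,0,0,0,0.001,0,0.4],[0,0,0,0,-0.003,0,0.4],[0,0,0,0,0,0,0.4],[0,0,0,0,0,0,0.4],[0,0,0,0,0,0,0.4],[0,0,0,0,0,0,0.4],[0,0,0,0,0,0,0.4]]'
cat > look.py <<'E'
from h import *
import sys
k=sys.argv[1]
a=snap('wrist','w'+k); b=snap('scene','s'+k); print(manip.state()['contact_force'],manip.state()['tool_pos'],manip.state()['time'])
A=cv2.resize(a[130:330,0:440],None,fx=1.7,fy=1.7,interpolation=cv2.INTER_CUBIC)
P=[cv2.resize(i[225:270,255:305],None,fx=5,fy=5,interpolation=cv2.INTER_CUBIC) for i in (cv2.imread('pics/scene0.png'),cv2.imread('pics/s7.png'),b)]
P=np.hstack(P); o=np.zeros((A.shape[0]+P.shape[0],max(A.shape[1],P.shape[1]),3),np.uint8)
o[:A.shape[0],:A.shape[1]]=A; o[A.shape[0]:,:P.shape[1]]=P; cv2.imwrite(f'pics/l{k}.png',o)
E
python3 look.py 12
```

```text
time: 15.23
tool_pos: [0.5387, -0.0743, 0.2054]
tool_rot: [0.0, 0.999, -0.054, 0.0]
contact_force: [-0.7, 0.6, 0.3]
gripper_width: 0.4
[ 0.07488556 -0.00432944 -0.38180038] [ 0.53868328 -0.0742942   0.20528647] 15.3333
```

View pics/l12.png

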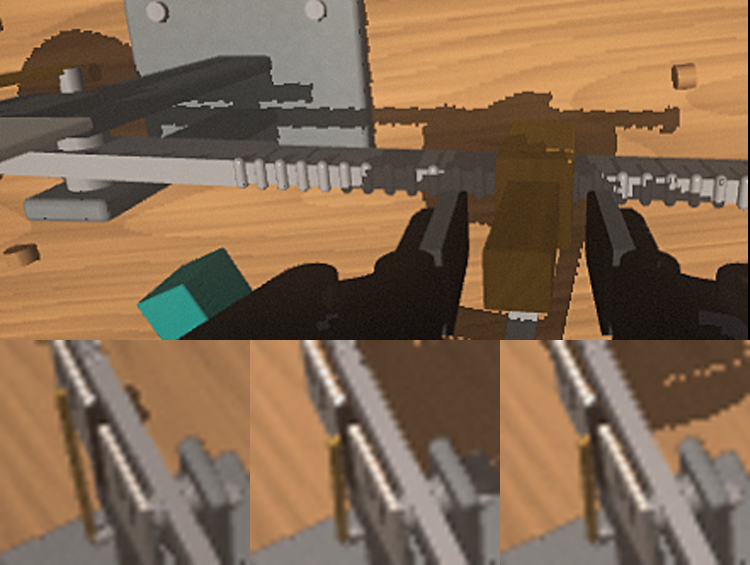

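```bash
python3 -m creep '[[0,0,0,0,0.003,0,0.4],[0,0,0,0,0.003,-0.001,0.4],[0,0,0,0,0.0025,0,0.4],[0,0,0,0,0.0025,0,0.4],[0,0,0,0,0.0025,0,0.4],[0,0,0,0,0.0025,0,0.4],[0,0,0,0,0.0025,0,0.4],[0,0,0,0,0.002,0,0.4],[0,0,0,0,-0.004,0,0.4],[0,0,0,0,0,0,0.4],[0,0,0,0,0,0,0.4],[0,0,0,0,0,0,0.4],[0,0,0,0,0,0,0.4]]'
python3 look.py 13
```

```text
time: 16.42
tool_pos: [0.537, -0.0907, 0.2064]
tool_rot: [0.0, 0.999, -0.054, 0.0]
contact_force: [0.7, -0.6, 0.9]
gripper_width: 0.398
[ 0.62765942  0.39108505 -0.25902942] [ 0.53693544 -0.0906623   0.20634251] 16.5167
```

View pics/l13.png

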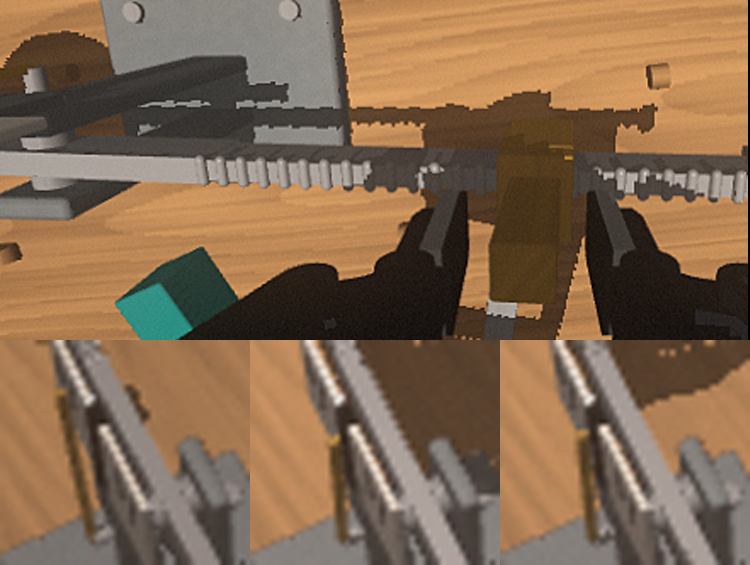

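The pointer has just left the stop, with the tip at row ~243. I'll go one more click.

```bash
python3 -m creep '[[0,0,0,0,0.003,0,0.4],[0,0,0,0,0.0025,0,0.4],[0,0,0,0,0.002,0,0.4],[0,0,0,0,0.002,0,0.4],[0,0,0,0,0.002,0,0.4],[0,0,0,0,0.002,0,0.4],[0,0,0,0,-0.004,0,0.4],[0,0,0,0,-0.002,0,0.4],[0,0,0,0,0,0,0.4],[0,0,0,0,0,0,0.4],[0,0,0,0,0,0,0.4],[0,0,0,0,0,0,0.4],[0,0,0,0,0,0,0.4],[0,0,0,0,0,0,0.4],[0,0,0,0,0,0,0.4],[0,0,0,0,0,0,0.4],[0,0,0,0,0,0,0.4],[0,0,0,0,0,0,0.4]]'
python3 look.py 14
```

```text
time: 18.02
tool_pos: [0.5361, -0.0982, 0.2063]
tool_rot: [-0.0, 0.999, -0.054, -0.0]
contact_force: [0.0, -0.3, -1.3]
gripper_width: 0.399
[-0.30473037  0.5027527   0.25122908] [ 0.53611793 -0.09814929  0.20629244] 18.1167
```

View pics/l14.png

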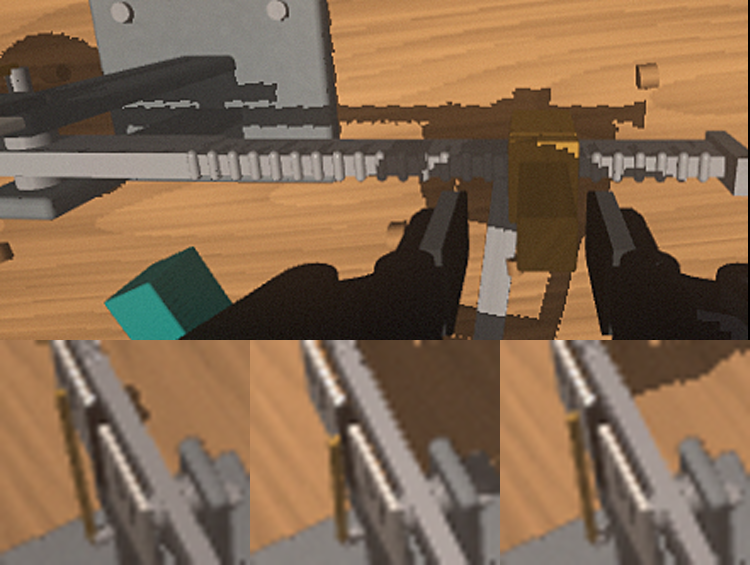

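The pointer tip is now at row ~240, about the middle of its travel. I'll centre the fingers on the stem, lift clear and check with the wrist camera.

```bash
python3 -m creep '[[0,0,0,0,0.003,0,0.4],[0,0,0,0,0,-0.01,0.4],[0,0,0,0,0,-0.02,0.4],[0,0,0,0,0,-0.03,0.4],[0,0,0,0,0,-0.035,0.4],[0,0,0,0,-0.03,-0.03,0.4],[0,0,0,0,-0.04,0,0.4],[0,0,0,0,-0.04,0,0.4],[0,0,0,0,-0.03,0,0.4],[0,0,0,0,-0.01,0,0.4],[0,0,0,0,0,0,0.4],[0,0,0,0,0,0,0.4],[0,0,0,0,0,0,0.4],[0,0,0,0,0,0,0.4],[0,0,0,0,0,0,0.4],[0,0,0,0,0,0,0.4],[0,0,0,0,0,0,0.4],[0,0,0,0,0,0,0.4]]'
python3 - <<'E'
from h import *
C=cam('wrist'); im=snap('wrist','w15'); s=snap('scene','s15')
print(manip.state()['tool_pos'],manip.state()['time'])
print('plate top band edges/centre, idx', proj(C,sw([[.031,-.005,.105],[.031,.005,.105],[.031,0,.113],[.031,-.045,.105],[.031,.045,.105]])).round(1).tolist())
print('tip if th=-.1,0,.1',[proj(C,bw([.031,0,.113],t)).round(1).tolist() for t in(-.1,0,.1)])
P=np.hstack([cv2.resize(i[225:270,255:305],None,fx=5,fy=5,interpolation=cv2.INTER_CUBIC) for i in (cv2.imread('pics/scene0.png'),cv2.imread('pics/s7.png'),s)])
cv2.imwrite('pics/p15.png',P)
E
```

```text
time: 19.62
tool_pos: [0.5519, 0.047, 0.3307]
tool_rot: [0.0, 0.999, -0.054, -0.0]
contact_force: [0.1, 1.3, 0.3]
gripper_width: 0.4
[0.55186166 0.04726068 0.33077123] 19.7167
plate top band edges/centre, idx [[235.5, 172.7], [221.3, 172.7], [225.4, 174.8], [292.4, 172.7], [165.4, 172.9]]
tip if th=-.1,0,.1 [[[209.2, 174.6]], [[225.4, 174.8]], [[242.2, 174.6]]]
```

View pics/w15.png

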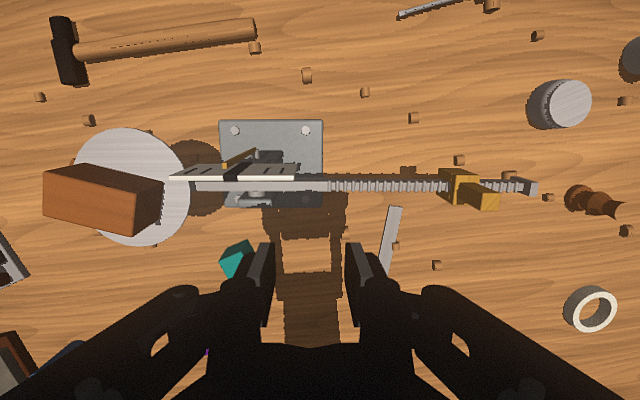

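View pics/p15.png

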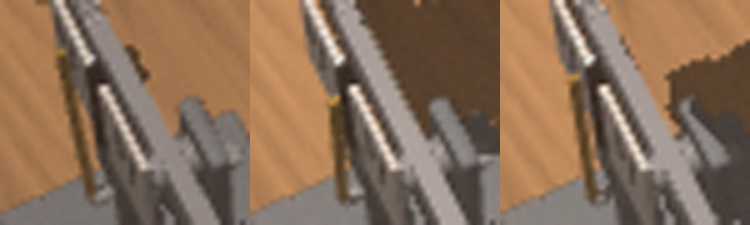

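```bash
python3 -m creep '[[0,0,0,0,-0.03,0,0.4],[0,0,0,0,-0.027,0,0.4],[0,0,0,0,0,0,0.4],[0,0,0,0,0,0,0.4],[0,0,0,0,0,0,0.4],[0,0,0,0,0,0,0.4],[0,0,0,0,0,0,0.4],[0,0,0,0,0,0,0.4]]'
python3 - <<'E'
from h import *
C=cam('wrist'); im=snap('wrist','w16'); a=cv2.imread('pics/w15.png')
print('band', proj(C,sw([[.031,-.005,.105],[.031,.005,.105],[.031,0,.113]])).round(1).tolist())
print('tip if th=-.1,0,.1',[proj(C,bw([.031,0,.113],t)).round(1).tolist() for t in(-.1,0,.1)])
P=np.vstack([cv2.resize(a[140:215,170:290],None,fx=6,fy=4,interpolation=cv2.INTER_CUBIC),cv2.resize(im[140:215,250:370],None,fx=6,fy=4,interpolation=cv2.INTER_CUBIC)])
cv2.imwrite('pics/p16.png',P)
C2=cam('wrist')
for o in manip.cut_out('sample_centre','wrist'): print(o['rect'],o['confidence'])
print('blk exp',proj(C,[.5714,.23,.224]),'pan',proj(C,[.5705,.2225,.18]))
E
```

```text
time: 20.38
tool_pos: [0.558, 0.1034, 0.3308]
tool_rot: [0.0, 0.999, -0.054, 0.0]
contact_force: [-0.3, 0.6, -0.7]
gripper_width: 0.399
band [[316.3, 172.6], [302.0, 172.6], [309.1, 174.6]]
tip if th=-.1,0,.1 [[[292.5, 174.5]], [[309.1, 174.6]], [[325.8, 174.5]]]
[270.3, 239.6, 303.4, 302.9] 0.76
[262.0, 311.7, 275.6, 341.4] 0.7
[104.8, 163.1, 226.7, 235.0] 0.62
blk exp [[155.84559833 203.18941865]] pan [[184.82213332 191.2052047 ]]
```

View pics/p16.png

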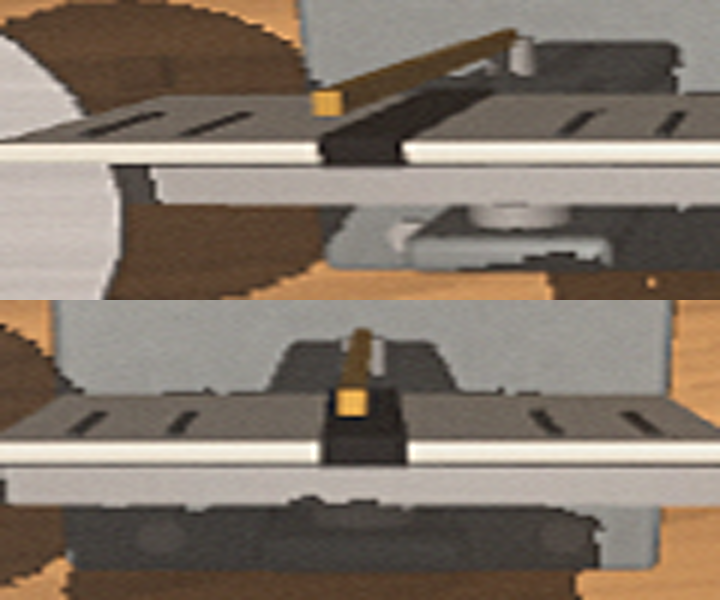

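View pics/w16.png

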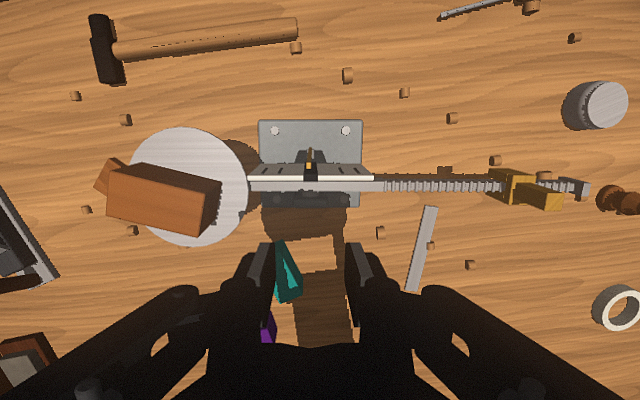

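The zoomed wrist view shows the brass tip at x = 308.7. The dark band runs from 304 to 317.5, with its centre near 310, so the tip is inside the band and off centre by about 1 mm. The block lies on the pan at (165,200). I'll check once more that everything is at rest, then hand in.

```bash
python3 -m creep '[[0,0,0,0,0,0,0.4],[0,0,0,0,0,0,0.4],[0,0,0,0,0,0,0.4],[0,0,0,0,0,0,0.4],[0,0,0,0,0,0,0.4],[0,0,0,0,0,0,0.4]]'
python3 - <<'E'
from h import *
a=cv2.imread('pics/w16.png'); b=snap('wrist','w17')
def tip(i):
    c=i[158:170,290:330].astype(int); m=(c[:,:,2]>170)&(c[:,:,0]<110); y,x=np.nonzero(m); return x.mean()+290,y.mean()+158,m.sum()
print(tip(a),tip(b),np.abs(a.astype(int)-b)[120:250,90:620].mean(), manip.state()['contact_force'])
E
```

```text
time: 20.98
tool_pos: [0.558, 0.1041, 0.3307]
tool_rot: [0.0, 0.999, -0.054, -0.0]
contact_force: [0.7, -0.6, 0.7]
gripper_width: 0.399
(np.float64(308.3076923076923), np.float64(165.46153846153845), np.int64(26)) (np.float64(309.25), np.float64(164.70833333333334), np.int64(24)) 4.732907595549105 [-1.05418294 -0.50215435 -0.51230088]
```

```bash
python3 -c "
from plant import manip
print(manip.job_done(), manip.state()['time'])"
```

```text
the job is handed in; nothing more can be done
the job is handed in; nothing more can be done
```

The block is weighed and the job is handed in, at about 21 s of the 72 s allowed. The hand-in gives no verdict.

- **Weighing:** I lowered the block onto the pan with about 1.5 N of contact and let go. I then pushed the poise from notch 128 mm to about 208 mm with light one-sided pushes on its stem. The largest tool force I read was about 5 N. I only read the force at the end of each short move.
- **Pointer:** The last wrist views put the tip about 0.5 to 1.5 mm to the pan side of the centre of the ±5 mm dark band. The scene camera agreed, showing it mid-way between the stops. The tip shifted about 1 px between the last two pictures, which fits the 0.7 mm drift of the camera, so I took it to be at rest.
- **Block:** From the release position and the pan's measured position, it lies about 8 mm from the pan's centre. The last wrist picture showed it close to where I expected it on the disc. The gripper was about 7 cm clear of everything.
- **Less certain:** I worked out the poise's notch from the pictures and did not count clicks, so the 208 mm figure could be a notch off; that does not affect the balance. I did not re-measure the other things on the bench, but the later pictures showed nothing out of place. No check failed.

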